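# Knock the proud dowel home

## Task

One of the four birch dowels in the two white shelf rails still stands well proud of the others. Take the mallet and drive that dowel fully home with a brisk knock or two, not a slow push, so that it is level with the others, leaving the rail whose dowels are both home alone and keeping your hand off the rails. Then stand the mallet on its head on the bare floor again, handle level, and let go.

Things in the scene. Friction and masses are not known exactly. Their poses are not given: they have to be found in the camera images.
- mallet: Loose mallet, 0.45 kg, standing on one striking face of its black rubber block head (54 x 54 mm, 76 mm tall). Origin: centre of that lower face; z up. The brown wooden handle (24 mm wide, 26 high) runs level along -x from 27 to 177 mm, its axis 38 mm above the face; it points roughly to -y. Centre of mass 15 mm along the handle. Hold it hard across the handle near the head, 45 mm from the origin.
- dowel_top (a point): Centre of the top of the dowel to be driven: birch, 10 mm across, upright in the white rail, standing 26 to 32 mm above the rail's top face at the start (the three other dowels stand 10 mm). z up. Its top is 71 to 77 mm above the floor at the start, 55 mm when home.
- dowel (a joint): How far that dowel is driven in, m: 0 is 32 mm proud, 0.022 is fully home (10 mm proud, against the bottom of its hole). Starts at 0 to 0.006. It sits in a tight hole: about 8 N moves it, a little more when fast, and it stays where it is left. A brisk knock comes down at 100 mm/s or more.
- rail: White flat-pack shelf rail lying flat, fixed to the floor, 60 (x) x 190 (y) x 45 mm (z), carrying the proud dowel at y = +50 mm and a dowel that is already home at y = -50 mm. Origin: centre of its underside; z up.
- rail_done: The other white rail, same size, also fixed; both its dowels, at y = +50 and -50 mm, are already home (10 mm proud). Not to be touched with mallet or hand. Origin: centre of its underside; z up.
Things that resemble listed ones, but are neither listed nor needed, are in the scene too. What is shaped like the rail but orange or red is not meant. Several things have the shape of the mallet; the one meant has the colours described above.

How it is judged (in metres and radians):
On the way, in this order (a step that is already met when the one before it is completed fails the run):
1. the mallet is held in the fingers, its striking face more than 30 mm above the floor, before the dowel has been moved (less than 8 mm in) (contact force between the fingers and mallet above 2 N and height (world z) of mallet above 0.03 m and value of joint dowel below 0.008 m), for 0.2 s.
2. a knock: the dowel is driven down faster than 40 mm/s at some moment by the held mallet, its striking face over the dowel (contact force between the fingers and mallet above 2 N and velocity of joint dowel above 0.04 m/s and distance between mallet and dowel_top below 0.045 m).
At the end, for the whole second after the job is handed in: The proud dowel is home (within 4 mm of the bottom of its travel, so level with the others), and the mallet stands still and released on the floor on its head, upright within 0.2 rad, its striking face less than 12 mm above the floor, not leaning on the rail (value of joint dowel above 0.018 m and height (world z) of mallet below 0.012 m and angle between mallet's own z axis and vertical below 0.2 rad and linear speed of mallet below 0.02 m/s and contact force between mallet and rail below 0.3 N and contact force between the fingers and mallet below 0.1 N); the robot touches nothing.
It fails at once if the mallet or the robot presses on the finished rail or its dowels with more than 3 N (contact force between any of mallet, the arm, the fingers and rail_done above 3 N).
It fails at once if the robot's hand or arm presses on the rail or its dowels with more than 3 N (contact force between any of the arm, the fingers and rail above 3 N).
It also fails if it takes over 48 s, if anything falls off the work surface, if the arm or the gripper's body presses on something with over 40 N, if the wrist force passes 120 N, or if a joint passes its speed limit or range.

## Robot

A 6-joint arm with a two-finger parallel gripper is mounted at the origin on the work surface. World frame = base frame: x ahead of the robot, y to its left, z up, the work surface at z = 0. Lengths are in mm, angles in rad, forces in N, time in s.
With the tool pointing down it reaches from about 350 to 775 mm from the base axis. Payload 7.3 kg.
Tool frame: the origin (TCP) lies at the very end of the fingers, on their centre line; the grasp point (between the pads) lies behind it (bot.grip_point_offset is the z of the grasp point in the tool frame, in mm); z points along the fingers, y is the line along which they close (so a half turn about z gives the same grasp; the last joint's range is limited). The gripper opens to 92 mm and grips with 3 to 60 N. Pads are 19 mm wide; open, the fingers measure 130 mm over their backs; the gripper's body (75 mm by 190 mm) begins 47 mm behind the grasp point.
Start: joints at [-1.463, 0.342, 1.524, -0, 1.275, -0.146], TCP at [131.841, -508.196, 226.741] pointing down, gripper open.
Joint ranges: [-2.53, 2.53], [-0.77, 2.02], [0.04, 2.7], [-1, 4.14], [0.28, 2.66], [-3.11, 3.11]. Speed limits (rad/s): [2.57, 2.57, 3.14, 3.14, 3.14, 3.14].

## Interface

Orientations are given as [roll, pitch, yaw] about the fixed x, y, z axes, in that order (R = Rz(yaw) Ry(pitch) Rx(roll)).
In Python, from plant import bot gives the robot as it stands. The module is installed in compiled form; this text tells all that it offers.
- The arm moves only by the shell command python3 -m crank 'ROWS'. ROWS is JSON, a list that holds one entry, the list of rows, each a list of 5 numbers: the opening, from 0 (shut) to 1 (fully open), then the shift along the tool's x, y, z in cm, then the turn about the tool's z in degrees. In form: [[[claw, x, y, z, turn], ...]]. A call has exactly 10 rows; each row is the pose to reach, as a shift and turn from the pose commanded when the call began, along the tool's axes at that moment; what a row does not reach only later rows make up. A row lasts 1/10 s, in which the tool goes at most 50 mm and 8.59 degrees, less where a joint would pass 70% of its speed; a pose out of reach is approached as far as the arm can. A call with a gripper value outside its range is refused whole. The fingers move at their own pace and stop on an object; the grip force is fixed at half the most. Time passes only in rows, so rows that repeat a pose let the fingers close, or fill a call up. It gives the time, the measured TCP pose, the force, the opening and the grip force at its end, in the units of the state.
- bot.get_obs(): the state, without advancing time (a new reading comes with each control period).
- bot.capture(name): name is "scene" or "top" or "wrist"; returns (picture, depth): 480x640x3 uint8, red, green, blue; 480x640 float32, mm along the optical axis (not along the pixel's ray), 0 where there is no reading.
- bot.calibration(name): a dict with "vertical_fov" (degrees; the focal length in pixels is half the picture's height over the tangent of half this angle, whatever the lens; pixels are square), "cx", "cy" (the principal point, pixels), "rvec" (rotation vector, rad) and "tvec" (3), from world to camera coordinates, as OpenCV has them; the wrist camera has in their place "tool_from_camera" (4x4, takes a point from camera to tool coordinates, whose origin is the TCP and whose axes are the flange's). Camera axes: x right, y down, z forward; pixel columns grow to the right and rows downward; lengths in mm; the calibration is good to about 2 mm. A picture is of the moment at which its call begins: read the wrist's pose just before it. calibration takes no time and is no camera call.
- bot.close_job(): hands the job in; it is judged then, once.
The state is a dict: "time": time; "joint_positions": joint angles; "dq": joint speeds; "tau": joint torques, N m; "tool_pos": TCP position; "tcp_rot": TCP orientation; "contact_force": force on the tool from outside, world axes, zero at the start; "moment": the same for the moment, N m; "grip_width": finger opening in mm; "finger_force": force on a finger pad.
Only numpy, scipy, OpenCV 4.12 (cv2) and the standard library are available. Lean on these libraries where they do the work, as an engineer would, in place of code of your own. Each camera call takes 0.05 s, during which the arm holds its last target. There are 200 camera calls.

## Working session

There is one attempt and no reset: what is moved stays moved. The work goes in short steps, Python scripts to look and compute and a shell command to move; the robot and the scene stay as the last step left them, time stands still between calls to the robot, and variables do not carry over. Pictures are saved under pics/ and viewed, at most 10 in all, crops included, and the job is handed in when it is done.

```bash
mkdir -p pics
cat > h.py <<'E'
import numpy as np, cv2
from plant import bot
def T_tool(o):
    from scipy.spatial.transform import Rotation as R
    T=np.eye(4);T[:3,:3]=R.from_euler('xyz',o['tcp_rot']).as_matrix();T[:3,3]=o['tool_pos'];return T
def cloud(name):
    o=bot.get_obs();im,d=bot.capture(name);c=bot.calibration(name)
    f=240/np.tan(np.radians(c['vertical_fov'])/2)
    v,u=np.mgrid[:480,:640]
    P=np.stack([(u-c['cx'])/f*d,(v-c['cy'])/f*d,d],-1)
    if name=='wrist':
        T=T_tool(o)@np.array(c['tool_from_camera']);W=P@T[:3,:3].T+T[:3,3]
    else:
        Rm=cv2.Rodrigues(np.array(c['rvec'],float))[0];W=(P-np.array(c['tvec']).ravel())@Rm
    W[d==0]=np.nan
    return im,d,W
E
python3 - <<'E'
from h import *
o=bot.get_obs();print(o,bot.grip_point_offset)
for n in('top','scene'):
    im,d,W=cloud(n);np.savez(f'{n}.npz',im=im,W=W);cv2.imwrite(f'pics/{n}.png',im[...,::-1]);print(bot.calibration(n))
E
```

```text
{'time': 0.0, 'joint_positions': array([-1.46301115e+00,  3.42736821e-01,  1.52502558e+00,  1.00259578e-05,
        1.27541068e+00, -1.46019703e-01]), 'dq': array([ 1.94455491e-03,  1.18745669e-03, -2.76211260e-03, -2.70637952e-03,
        9.74648354e-05, -8.95203684e-06]), 'tau': array([ 2.95395446e-03, -4.31244206e+01, -2.44215006e+01,  7.19854049e-02,
        5.60346083e-02, -1.53154861e-04]), 'tool_pos': array([ 131.79100434, -507.76046383,  226.03466736]), 'tcp_rot': array([-3.14003044e+00, -2.39439828e-04,  2.53801769e-01]), 'contact_force': array([ 0.46230699, -0.71871842,  0.37034152]), 'moment': array([ 0.01946967, -0.010424  ,  0.00093265]), 'finger_force': 0.0, 'grip_width': 92.12104463754139} -18.8
{'vertical_fov': 46.127193007121164, 'cx': 327.460537865947, 'cy': 240.43904824119133, 'rvec': array([ 2.22522409, -2.16484444,  0.11600083]), 'tvec': array([-189.23561329,  483.3472577 , 1441.84907748])}
{'vertical_fov': 51.50644098822687, 'cx': 314.6380792709382, 'cy': 240.1843327125848, 'rvec': array([ 1.56636678,  1.65173091, -0.89567823]), 'tvec': array([ 182.65306417, -190.79162704, 1486.72982071])}
```

View pics/top.png

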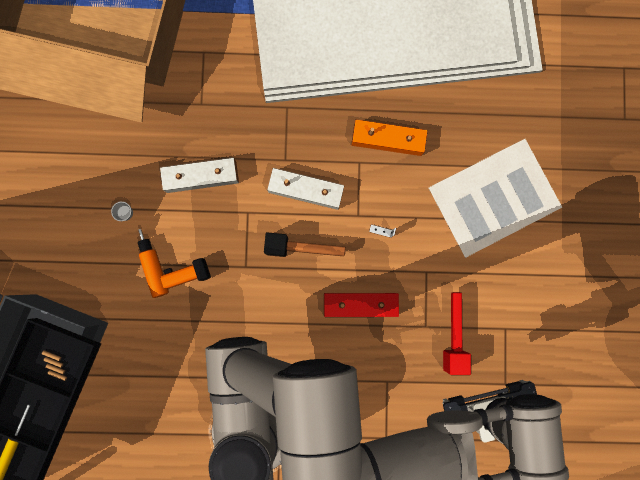

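View pics/scene.png

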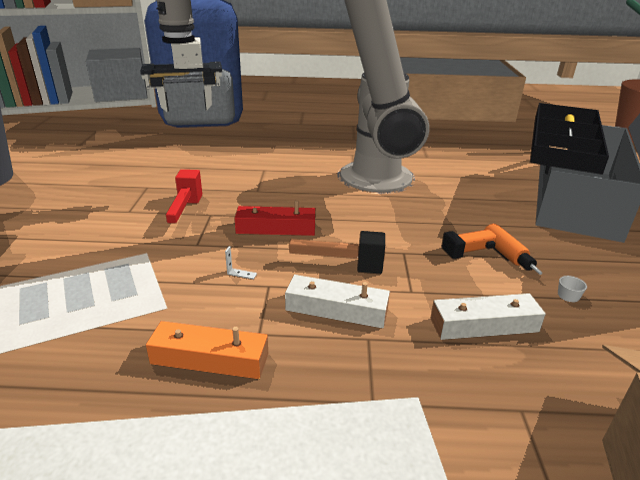

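The top view shows the mallet with its head at (275,244) and its handle running to (345,251). The rail is at (306,188) with its proud dowel at (287,182), and the finished rail is at (199,174). The scene view agrees: the proud dowel is at (364,290), and rail_done is at (488,317).

```bash
cat > m.py <<'E'
from h import *
z=np.load('top.npz');im,W=z['im'],z['W']
def reg(u0,u1,v0,v1,zl,zh,col=None):
    w=W[v0:v1,u0:u1].reshape(-1,3);c=im[v0:v1,u0:u1].reshape(-1,3).astype(int)
    m=(w[:,2]>zl)&(w[:,2]<zh)
    if col is not None:m&=col(c)
    return w[m]
def box(n,p):
    r=cv2.minAreaRect(p[:,:2].astype(np.float32));q=cv2.boxPoints(r);e=[q[1]-q[0],q[2]-q[1]];e=max(e,key=np.linalg.norm)
    a=np.degrees(np.arctan2(e[1],e[0]));print(n,len(p),'c',np.round(r[0],1),'size',np.round(r[1],1),'long axis deg',round(a,1),'z',np.round(np.median(p[:,2]),1))
white=lambda c:(c.min(1)>110)
box('rail',reg(255,355,155,220,38,52))
box('done',reg(150,245,150,200,38,52))
box('head',reg(255,300,225,265,66,90))
box('handle',reg(292,355,230,265,35,62))
for n,a in dict(dow=(272,298,168,192,52,90),dow2=(312,340,180,202,50,90)).items():
    p=reg(*a);print(n,len(p),np.round(p.mean(0),1),np.round(p.max(0),1),np.round(p.min(0),1))
E
python3 m.py
```

```text
rail 1657 c [ 621.7 -115.1] size [190.4  61.4] long axis deg 77.9 z 45.3
done 1709 c [648.7 160.9] size [ 62.3 190.9] long axis deg -80.1 z 45.1
head 465 c [472.6 -43.7] size [54.4 53.8] long axis deg 85.5 z 76.2
handle 514 c [ 465.  -152.4] size [135.9  24.4] long axis deg 86.1 z 50.8
dow 23 [632.5 -64.1  66.4] [663.4 -29.4  82.6] [611.  -93.2  52.2]
dow2 55 [ 611.1 -166.    52.3] [ 640.5 -131.7   58.6] [ 586.6 -201.4   50. ]
```

```bash
python3 -m crank '[[[1,1,-0.7,0,-2],[1,3,-2.2,0,-5],[1,6,-4.5,1,-10],[1,9,-6.7,1,-16],[1,12,-9,2,-22],[1,15,-11.2,2,-27],[1,18,-13.4,3,-32],[1,20.5,-15.2,3,-35],[1,21.6,-16,3,-36],[1,21.6,-16,3,-36]]]'
python3 - <<'E'
from h import *
o=bot.get_obs();T=T_tool(o);print(T[:3,:3].T@(np.array([469.5,-88.6,130])-T[:3,3])/10, np.degrees(o['tcp_rot']))
E
```

```text
time: 1.1
tool_pos: [301.6, -297.0, 196.7]
tcp_rot: [-3.141, -0.0, 0.887]
contact_force: [0.4, -0.8, 0.5]
grip_width: 91.7
finger_force: 0.0
[26.75893207 -0.15403788  6.68102554] [-1.79978973e+02 -2.66374395e-02  5.08041111e+01]
```

```bash
python3 -m crank '[[[1,1,0,0.5,-2],[1,4,0,1,-5],[1,8,0,2,-10],[1,12,-0.1,3,-16],[1,16,-0.1,4,-22],[1,20,-0.1,5,-27],[1,23.5,-0.2,6,-32],[1,26,-0.2,6.7,-34.5],[1,26.8,-0.2,6.7,-35.3],[1,26.8,-0.2,6.7,-35.3]]]'
python3 - <<'E'
from h import *
im,d,W=cloud('wrist');cv2.imwrite('pics/w1.png',im[...,::-1]);np.savez('w1.npz',im=im,W=W)
o=bot.get_obs();print(o['tool_pos'],np.degrees(o['tcp_rot']))
im,d,W=cloud('top')
p=W.reshape(-1,3);
W1=np.load('w1.npz')['W'].reshape(-1,3)
for n,q in(('wrist',W1),('top',p)):
  s=(abs(q[:,0]-468)<25)&(q[:,1]<-75)&(q[:,1]>-230)&(q[:,2]>44)&(q[:,2]<60)
  a=q[s];
  if len(a)>20:
    r=cv2.minAreaRect(a[:,:2].astype(np.float32));print(n,len(a),r,a.mean(0))
  s=(abs(q[:,0]-472)<50)&(abs(q[:,1]+44)<50)&(q[:,2]>68)&(q[:,2]<85);a=q[s]
  if len(a)>20: print(n,'head',len(a),cv2.minAreaRect(a[:,:2].astype(np.float32)),a[:,2].mean())
E
```

```text
time: 2.1
tool_pos: [469.6, -90.7, 129.3]
tcp_rot: [-3.141, 0.0, 1.5]
contact_force: [-0.1, -1.2, -0.2]
grip_width: 91.6
finger_force: 0.0
[469.25211338 -91.3433047  129.58820317] [-1.79972404e+02  1.92408781e-02  8.58426422e+01]
wrist 4640 ((467.9906921386719, -147.93389892578125), (143.24325561523438, 24.01274871826172), 86.01538848876953) [ 469.02688312 -131.98760537   50.58864353]
wrist head 8591 ((475.230224609375, -43.14925765991211), (53.20336151123047, 54.230323791503906), 85.86561584472656) 75.8081276311524
top 208 ((462.5299377441406, -190.1663055419922), (59.91498565673828, 24.196714401245117), 85.63274383544922) [ 461.97950998 -191.64664865   51.15914534]
top head 46 ((453.7574157714844, -27.135162353515625), (21.744186401367188, 13.039435386657715), 82.70237731933594) 75.2380764529446
```

View pics/w1.png

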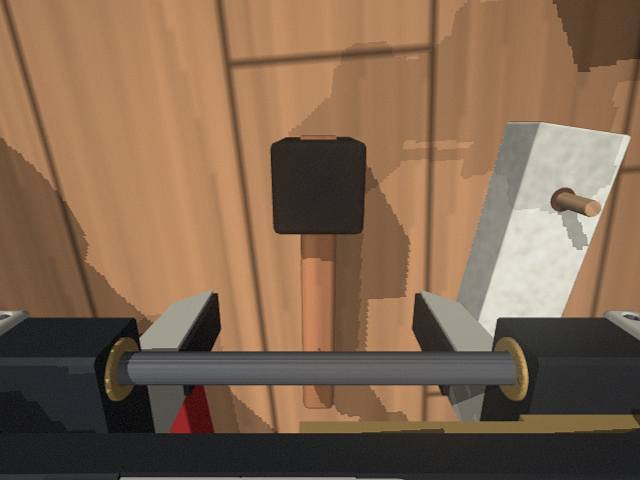

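The wrist view shows the handle centred between the fingers (u≈318), with the head at (318,185) and the proud dowel's top at (593,208). I'll descend and grip.

```bash
python3 - <<'E'
from h import *
q=np.load('w1.npz')['W'].reshape(-1,3)
for lo,hi in((50,60),(60,68),(68,85)):
  s=(abs(q[:,0]-632)<25)&(abs(q[:,1]+66)<25)&(q[:,2]>lo)&(q[:,2]<hi);a=q[s];print(len(a),a.mean(0) if len(a) else'',a[:,2].max() if len(a) else'')
E
python3 -m crank '[[[1,0.3,0.2,1,0],[1,0.3,0.2,3,0],[1,0.3,0.2,5.5,0],[1,0.3,0.2,7.5,0],[1,0.3,0.2,9.2,0],[1,0.3,0.2,10.3,0],[1,0.3,0.2,10.9,0],[1,0.3,0.2,10.9,0],[0,0.3,0.2,10.9,0],[0,0.3,0.2,10.9,0]]]'
python3 -m crank '[[[0,0,0,0,0],[0,0,0,0,0],[0,0,0,0,0],[0,0,0,0,0],[0,0,0,0,0],[0,0,0,0,0],[0,0,0,0,0],[0,0,0,0,0],[0,0,0,0,0],[0,0,0,0,0]]]'
```

```text
172 [631.32854951 -64.84291166  55.1354485 ] 59.99781627974383
147 [631.17998359 -64.77305133  64.19355269] 67.97825129762933
320 [633.34970475 -65.66868427  72.75986399] 75.24218656237346
time: 3.2
tool_pos: [472.3, -88.3, 21.4]
tcp_rot: [3.14, 0.001, 1.498]
contact_force: [0.2, -0.7, 0.9]
grip_width: 80.4
finger_force: 0.0
time: 4.2
tool_pos: [471.6, -88.0, 20.6]
tcp_rot: [-3.141, 0.0, 1.498]
contact_force: [-0.1, -0.2, 0.8]
grip_width: 23.9
finger_force: 29.9
```

```bash
python3 -m crank '[[[0,0,0,-0.3,0],[0,0,0,-1,0],[0,0,0,-2.5,0],[0,0,0,-4.5,0],[0,0,0,-6.5,0],[0,0,0,-8.5,0],[0,0,0,-10,0],[0,0,0,-10.8,0],[0,0,0,-11,0],[0,0,0,-11,0]]]'
python3 -m crank '[[[0,0,0.3,0,0],[0,0,1.5,0,0],[0,0,4,0,0],[0,-0.1,7,0,0],[0,-0.1,10,0,0],[0,-0.1,13,0,0],[0,-0.1,15,0,0],[0,-0.1,15.8,0,0],[0,-0.1,15.9,0,0],[0,-0.1,15.9,0,0]]]'
python3 - <<'E'
from h import *
im,d,W=cloud('wrist');cv2.imwrite('pics/w2.png',im[...,::-1]);np.savez('w2.npz',im=im,W=W)
o=bot.get_obs();print(o['tool_pos'],np.degrees(o['tcp_rot']))
q=W.reshape(-1,3)
s=(abs(q[:,0]-632)<50)&(q[:,1]>-90)&(q[:,1]<0)&(q[:,2]>150);a=q[s]
print(len(a),cv2.minAreaRect(a[:,:2].astype(np.float32)));A=np.c_[a[:,:2]-a[:,:2].mean(0),np.ones(len(a))];print(np.linalg.lstsq(A,a[:,2],rcond=None)[0])
E
```

```text
time: 5.2
tool_pos: [471.5, -88.0, 130.5]
tcp_rot: [-3.141, 0.0, 1.498]
contact_force: [-0.4, -0.2, -4.1]
grip_width: 23.8
finger_force: 29.9
time: 6.2
tool_pos: [629.3, -100.4, 129.9]
tcp_rot: [-3.139, -0.0, 1.498]
contact_force: [-1.1, 0.2, -3.6]
grip_width: 24.0
finger_force: 29.9
[ 629.18193534 -100.43199314  130.21768953] [-1.79899853e+02 -1.07703472e-02  8.58384223e+01]
92140 ((631.9635009765625, -58.0937385559082), (99.98246002197266, 63.712890625), 0.11899558454751968)
[-7.58019102e-02 -1.09017486e+00  2.10259843e+02]
```

View pics/w2.png

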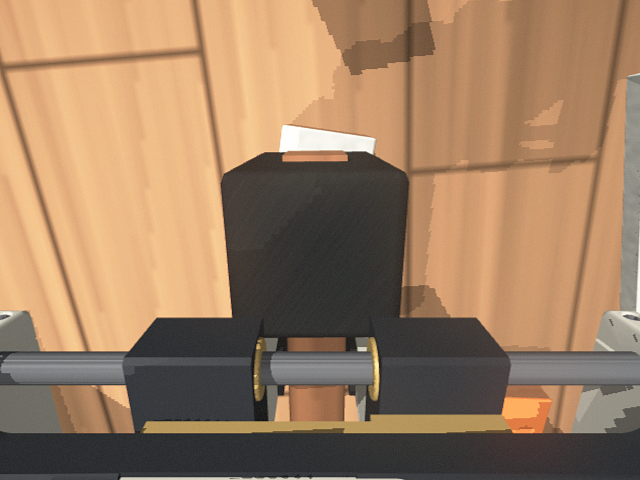

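The head is at (315,245), with the rail's end visible behind it. My filter also caught the gripper, so I'll refit the head's top plane.

Run:
```python
from h import *
W=np.load('w2.npz')['W']
a=W[195:310,240:390].reshape(-1,3);A=np.c_[a[:,:2]-a[:,:2].mean(0),np.ones(len(a))];print(np.linalg.lstsq(A,a[:,2],rcond=None)[0],a.min(0),a.max(0))
a=W[150:340,210:420].reshape(-1,3);a=a[(a[:,2]>178)&(a[:,2]<192)];print(cv2.minAreaRect(a[:,:2].astype(np.float32)))
```

```text
** On entry to DLASCL parameter number  4 had an illegal value
 ** On entry to DLASCL parameter number  4 had an illegal valueTraceback (most recent call last):
  File "<stdin>", line 3, in <module>
    x, resids, rank, s = _umath_linalg.lstsq(a, b, rcond,
                         ~~~~~~~~~~~~~~~~~~~^^^^^^^^^^^^^
                                             signature=signature)
                                             ^^^^^^^^^^^^^^^^^^^^
    raise LinAlgError("SVD did not converge in Linear Least Squares")
numpy.linalg.LinAlgError: SVD did not converge in Linear Least Squares
```

Run:
```python
from h import *
W=np.load('w2.npz')['W']
a=W[195:310,240:390].reshape(-1,3);a=a[np.isfinite(a).all(1)];A=np.c_[a[:,:2]-a[:,:2].mean(0),np.ones(len(a))];print(len(a),np.linalg.lstsq(A,a[:,2],rcond=None)[0],a.min(0),a.max(0))
a=W[150:340,210:420].reshape(-1,3);a=a[(a[:,2]>178)&(a[:,2]<192)];print(cv2.minAreaRect(a[:,:2].astype(np.float32)))
```

```text
17173 [-1.24309904e-03  8.33955769e-05  1.85176953e+02] [608.94181234 -73.2946409  182.9093146 ] [655.42941601 -34.3003512  187.58261099]
((633.2271118164062, -55.606380462646484), (53.691341400146484, 54.39562225341797), 86.20259857177734)
```

```bash
python3 -m crank '[[[0,0,0,0.5,0],[0,0,0,1.5,0],[0,0,0,3,0],[0,0,0,4.6,0],[0,0,0,5.5,0],[0,0,0,5.5,0],[0,0,0,5.5,0],[0,0,0,5.5,0],[0,0,0,5.5,0],[0,0,0,5.5,0]]]'
python3 - <<'E'
from h import *
o=bot.get_obs();print(o['tool_pos'],o['contact_force'],o['moment'])
im,d,W=cloud('wrist')
a=W[195:310,240:390].reshape(-1,3);a=a[np.isfinite(a).all(1)];A=np.c_[a[:,:2]-a[:,:2].mean(0),np.ones(len(a))];print(len(a),np.linalg.lstsq(A,a[:,2],rcond=None)[0])
E
```

```text
time: 7.25
tool_pos: [630.2, -100.5, 75.6]
tcp_rot: [-3.141, -0.0, 1.498]
contact_force: [-0.5, -0.2, -4.3]
grip_width: 24.1
finger_force: 30.0
[ 630.19025281 -100.47765059   75.62294783] [-0.49364416 -0.20321887 -4.32063057] [-0.16397344 -0.06733221 -0.03222558]
17192 [1.79511664e-03 1.75167193e-02 1.31955636e+02]
```

```bash
python3 -m crank '[[[0,0,0,-0.5,0],[0,0,0,-2,0],[0,0,0,-4,0],[0,0,-0.5,-5.2,0],[0,0,-2.5,-5.5,0],[0,0.1,-6,-5.5,0],[0,0.1,-10,-5.5,0],[0,0.1,-14,-5.5,0],[0,0.1,-15.6,-5.5,0],[0,0.1,-15.9,-5.5,0]]]'
python3 - <<'E'
from h import *
im,d,W=cloud('wrist')
o=bot.get_obs();print(o['tool_pos'])
a=W[195:310,240:390].reshape(-1,3);a=a[np.isfinite(a).all(1)];A=np.c_[a[:,:2]-a[:,:2].mean(0),np.ones(len(a))];print('head',len(a),np.linalg.lstsq(A,a[:,2],rcond=None)[0])
for n in('wrist','scene','top'):
  if n!='wrist': im,d,W=cloud(n)
  if n=='scene': cv2.imwrite('pics/s2.png',cv2.resize(im[240:360,250:410],(800,600))[...,::-1])
  q=W.reshape(-1,3)
  for nm,c in(('proud',(632,-65)),('other',(611,-164))):
    s=(np.hypot(q[:,0]-c[0],q[:,1]-c[1])<18)&(q[:,2]<100);a=q[s]
    if len(a)>5:print(n,nm,np.median(a[:,2]),np.sort(a[:,2])[-6:])
E
```

```text
time: 8.3
tool_pos: [469.5, -87.6, 131.2]
tcp_rot: [-3.141, -0.0, 1.498]
contact_force: [0.3, 0.3, -2.9]
grip_width: 23.6
finger_force: 30.0
[470.79339369 -87.96937613 131.39245962]
head 17182 [1.39653127e-03 1.76118446e-02 1.87605810e+02]
wrist proud 45.32729848159934 [56.32866609 56.34956894 56.37803381 56.3853761  56.40602074 56.51045017]
wrist other 45.276851114267316 [55.97456646 56.00842146 56.02305536 56.02702497 56.30932646 56.66340057]
scene proud 46.27005481706339 [56.02559594 56.19034843 56.69474543 56.82311504 57.14346932 57.86433369]
scene other 46.18404315382948 [55.94420265 56.22789738 56.30344866 56.53483602 56.68308068 56.90592006]
top proud 45.677575696590246 [54.10669254 54.71612894 55.87746406 56.49651057 57.0726924  58.93585606]
top other 45.88788887273846 [58.07026171 58.16039463 58.31797011 59.17419026 60.16670242 63.05326271]
```

View pics/s2.png

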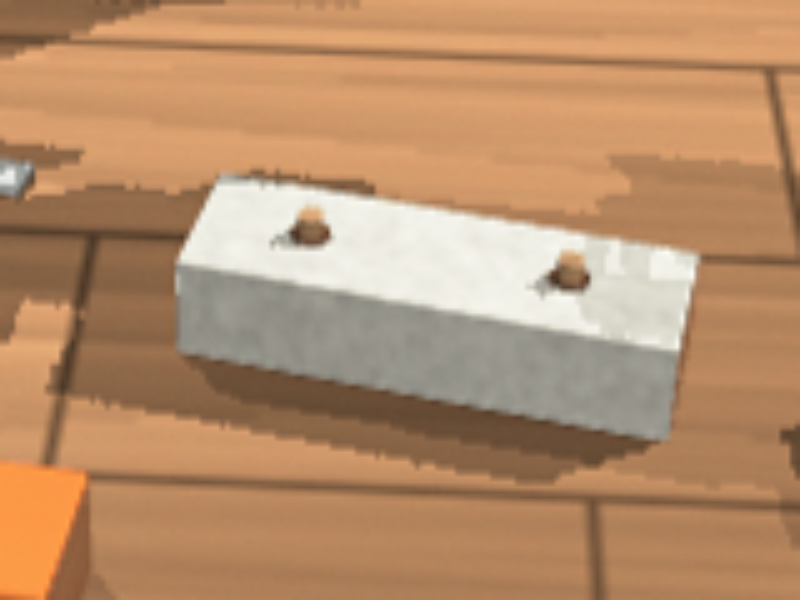

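Both dowels, at (312,222) and (571,268) in the crop, stand equally high, so the proud one is home. Now I'll set the mallet down.

```bash
python3 -m crank '[[[0,0,0,0.5,0],[0,0,0,2,0],[0,0,0,4,0],[0,0,0,6,0],[0,0,0,8,0],[0,0,0,9.5,0],[0,0,0,10.3,0],[0,0,0,10.8,0],[0,0,0,11,0],[0,0,0,11.1,0]]]'
python3 -m crank '[[[0,0,0,0,0],[0,0,0,0,0],[1,0,0,0,0],[1,0,0,0,0],[1,0,0,0,0],[1,0,0,0,0],[1,0,0,0,0],[1,0,0,0,0],[1,0,0,0,0],[1,0,0,0,0]]]'
```

```text
time: 9.45
tool_pos: [472.1, -88.2, 20.1]
tcp_rot: [3.141, 0.0, 1.498]
contact_force: [-1.8, -0.2, 4.2]
grip_width: 23.9
finger_force: 30.0
time: 10.45
tool_pos: [471.7, -88.1, 19.7]
tcp_rot: [-3.142, 0.0, 1.498]
contact_force: [-0.3, -0.4, 0.3]
grip_width: 83.3
finger_force: 0.0
```

```bash
python3 -m crank '[[[1,0,0,0,0],[1,0,0,0,0],[1,0,0,-0.5,0],[1,0,0,-2,0],[1,0,0,-4,0],[1,0,0,-6.5,0],[1,0,0,-9,0],[1,0,0,-12,0],[1,0,0,-14,0],[1,0,0,-14,0]]]'
python3 - <<'E'
from h import *
im,d,W=cloud('wrist');cv2.imwrite('pics/w3.png',im[...,::-1])
q=W.reshape(-1,3);s=(abs(q[:,0]-474)<40)&(abs(q[:,1]+44)<40)&(q[:,2]>68)&(q[:,2]<85);a=q[s]
A=np.c_[a[:,:2]-a[:,:2].mean(0),np.ones(len(a))];print(len(a),np.linalg.lstsq(A,a[:,2],rcond=None)[0],a.mean(0))
E
```

```text
time: 11.45
tool_pos: [473.3, -88.6, 162.8]
tcp_rot: [3.136, 0.002, 1.498]
contact_force: [0.1, 0.5, -0.0]
grip_width: 91.7
finger_force: 0.0
6566 [-4.21386922e-04 -8.45497700e-03  7.57798507e+01] [476.79719616 -41.4805879   75.77985069]
```

View pics/w3.png

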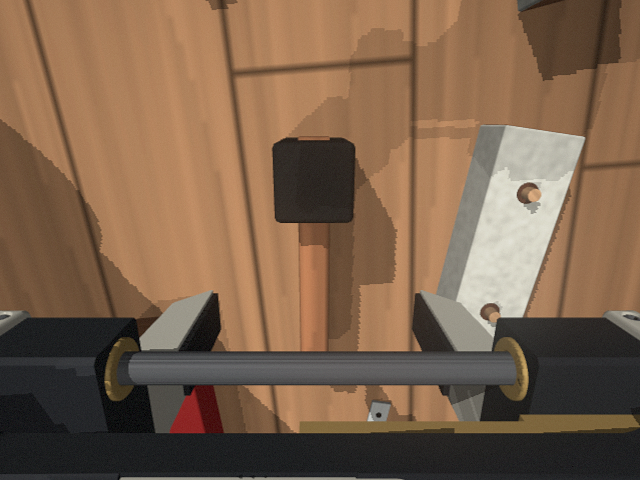

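The mallet stands level on its head at (314,180), released and clear of the rail. Both dowels, at (528,193) and (490,312), are level.

```bash
python3 -m crank '[[[1,0,0,0,0],[1,0,0,0,0],[1,0,0,0,0],[1,0,0,0,0],[1,0,0,0,0],[1,0,0,0,0],[1,0,0,0,0],[1,0,0,0,0],[1,0,0,0,0],[1,0,0,0,0]]]' && python3 -c "
from plant import bot
print(bot.close_job())"
```

```text
time: 12.5
tool_pos: [471.7, -88.1, 159.7]
tcp_rot: [3.142, 0.0, 1.498]
contact_force: [-0.7, 0.7, 0.3]
grip_width: 91.6
finger_force: 0.0
the job is handed in; nothing more can be done
None
```

I drove the proud dowel home with one knock, level with its neighbour in the camera images, then stood the mallet back on its head on the bare floor, released it and handed the job in at about 12.5 s; no verdict was returned.

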